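# Weigh a coated test slug on the spring hook scale

## Task

Weigh the tall, slim test slug, not the squat one: hang it by the crossbar of its bow in the V of the sprung hook scale, pass its weight over to the spring gently so that the hook neither jumps nor bounces when you let go, and let it hang untouched and still for two full seconds. Then take it by its grip block, lift it slowly off the hook, so that the hook comes back up without snapping, and set it down gently, standing upright in the shallow tray. Disturb nothing else.

Things in the scene. Friction and masses are not known exactly. Their poses are not given: they have to be found in the camera images.
- tall_slug: slug to weigh: turned steel cylinder 40 mm across, 62 mm tall, with a wire bow on top (legs along its y, 44 mm free between them, 60 mm free under the crossbar). On the crossbar a grey grip block, 24 mm (x) by 16 mm (y), from 130 to 179 mm above the underside. Origin: centre of underside, z up. Mass unknown, 0.22 to 0.75 kg; hangs upright from the crossbar
- tall_slug_bar (a point): middle of the tall slug's round crossbar, 126 mm above its origin; the bar is 8 mm thick and lies along the slug's y, the bow's legs are 50 mm apart, centre to centre
- squat_slug: bystander of the same make: cylinder 60 mm across and 28 mm tall, crossbar 92 mm above the underside, total height 145 mm. Origin: centre of the underside
- scale: spring hook scale, fixed to the bench: base plate 190x90 mm, 14 mm high, reaching 140 mm in front and 50 mm behind the origin; column 56x66 mm, 269 mm high, with a white graduated face. Origin: on the bench under the column's axis. The hook's arm sticks out of the column along the scale's -x; z up
- hook_seat (a point): bottom of the hook's V valley, 130 mm along scale -x from the column's axis, 220 mm above the bench unloaded, axes as the scale's. V runs along y, 18 mm wide, sides rise at 30 deg: front lip (-x side) 14 mm high, ends 22 mm ahead, rear 17 mm high; hook reaches 11 mm below, arm runs back under the valley's height. Crossbar goes in along y over the lip; seated, its centre is 5 mm up
- hook (a joint): how far the hook has sunk, m: 0 unloaded at its upper stop, 0.07 at the lower stop. Spring 120 N/m (10 mm per 1.2 N, starts to move at about 0.25 N), lightly damped: it jumps and bounces if the hand lets go while still carrying part of the load or while pressing the hook down. It must never move faster than 0.06 m/s
- tray: shallow open tray fixed to the bench, 150 mm (x) by 130 mm (y), 18 mm high, walls and floor 4 mm. Origin: centre of its underside, z up
- gauge: bystander: hand-held thickness gauge, dark, 126x58x26 mm
- tape_roll: bystander: roll of masking tape lying flat, 104 mm across, 24 mm high
- small_tin: bystander: small paint tin, 74 mm across, 62 mm high

How it is judged:
By the outcome, as a careful person would: the job done as asked, in the order asked, and still so for the second after the job is handed in, with the robot touching nothing.
It also fails if it takes over 72 s, if anything falls off the work surface, if the arm or the gripper's body presses on something with over 40 N, if the wrist force passes 120 N, or if a joint passes its speed limit or range.

## Robot

A 6-joint arm with a two-finger parallel gripper is mounted at the origin on a cart in front of the work surface, level with it; the furniture and walls round the work are solid. World frame = base frame: x ahead of the robot, y to its left, z up, the work surface at z = 0. Lengths are in m, angles in rad, forces in N, time in s.
With the tool pointing down it reaches from about 0.425 to 0.95 m from the base axis. Payload 3.5 kg.
Tool frame: the origin (TCP) lies between the finger pads; the fingertips stand 11 mm ahead of it and the grasp point (between the pads) lies 8 mm behind it; z points along the fingers, y is the line along which they close (so a half turn about z gives the same grasp; the last joint's range is limited). The gripper opens to 85 mm and grips with 20 to 120 N. Pads are 22 mm wide; open, the fingers measure 114 mm over their backs; the gripper's body (76 mm by 85 mm) begins 54 mm behind the grasp point. The pads swing forward as they close: fully open they stand 13 mm farther back than shut.
Start: joints at [1.098, 0.286, 1.577, -0, 1.279, -0.15], TCP at [0.214, 0.64, 0.242] pointing down, gripper open.
Joint ranges: [-2.77, 2.77], [-0.9, 2.22], [0.21, 2.48], [-1.53, 4.67], [0.24, 2.81], [-2.84, 2.84]. Speed limits (rad/s): [2.79, 2.79, 3.14, 3.14, 3.14, 3.14].

## Interface

Orientations are given as a unit quaternion [w, x, y, z].
In Python, from cell import r, optics, probe_bus, ticket gives the robot as it stands (r), with the cameras (optics), the readings (probe_bus) and the job (ticket).
- The arm moves only by the shell command python3 drive.py 'ROWS' [OPENING] [FORCE]. ROWS is a JSON object whose key "motion" holds a list of rows, 1 to 12 of them, each of 4 numbers: dx, dy, dz in m, then a turn about the tool's z in rad; each row shifts and turns the commanded pose from where the row before left it, along the tool's axes as they then stand; what a row does not reach is not made up. A row lasts 1/8 s, in which the tool goes at most 0.0625 m and 0.188 rad, less where a joint would pass 70% of its speed; a pose out of reach is approached as far as the arm can. OPENING is the finger opening in m, set as the command begins (- or left out keeps the last). The fingers move at their own pace and stop on an object; FORCE is the grip in N (left out, the last holds). Time passes only in rows, so rows that do not move let the fingers close. It prints the time, the measured TCP pose, the force, the opening and the grip force at its end. Input that does not fit is refused with a message, and nothing moves.
- probe_bus.observe(): the state, without advancing time (a new reading comes with each control period).
- optics.read_camera(name): name is "side" or "top"; returns (picture, depth): 420x560x3 uint8, blue, green, red; 420x560 float32, m along the optical axis (not along the pixel's ray), 0 where there is no reading.
- optics.camera_params(name): a dict with "fx", "fy", "cx", "cy" (pixels), "origin" and "rotation" of the camera in the world. Camera axes: x right, y down, z forward; pixel columns grow to the right and rows downward; lengths in m; the calibration is good to about 2 mm. A picture is of the moment at which its call begins. camera_params takes no time and is no camera call.
- ticket.finish_job(): hands the job in; it is judged then, once.
The state is a dict: "time": time; "joint_positions": joint angles; "dq": joint speeds; "effort": joint torques, N m; "tool_pos": TCP position; "ee_rot": TCP orientation; "ft_force": force on the tool from outside, world axes, zero at the start; "moment": the same for the moment, N m; "finger_gap": finger opening in m; "gripper_force": force on a finger pad.
Only numpy, scipy, OpenCV 4.12 (cv2) and the standard library are available. Lean on these libraries where they do the work, as an engineer would, in place of code of your own. Each camera call takes 0.05 s, during which the arm holds its last target. There are 200 camera calls.

## Working session

There is one attempt and no reset: what is moved stays moved. The work goes in short steps, Python scripts to look and compute and a shell command to move; the robot and the scene stay as the last step left them, time stands still between calls to the robot, and variables do not carry over. Pictures are saved under pics/ and viewed, at most 12 in all, crops included, and the job is handed in when it is done.

```bash
ls; mkdir -p pics
cat > h.py <<'E'
import numpy as np, cv2
from cell import r, optics, probe_bus, ticket
def snap(n,save=None):
    p,d=optics.read_camera(n)
    if save: cv2.imwrite('pics/'+save,p)
    np.savez('/tmp/%s.npz'%n,p=p,d=d)
    return p,d
def cloud(n,d):
    c=optics.camera_params(n); v,u=np.mgrid[0:420,0:560]
    P=np.stack([(u-c['cx'])/c['fx']*d,(v-c['cy'])/c['fy']*d,d],-1)
    W=P@np.array(c['rotation']).T+np.array(c['origin'])
    W[d<=0]=np.nan
    return W
E
python3 - <<'E'
from h import *
for n in('top','side'):
    p,d=snap(n,n+'0.png'); c=optics.camera_params(n); print(n,c,(d>0).mean())
s=probe_bus.observe(); print({k:np.round(v,3) for k,v in s.items()})
E
```

```text
cell.py
drive.py
pics
top {'fx': 446.62005009510966, 'fy': 446.62005009510966, 'cx': 275.9765264189339, 'cy': 211.12676584239455, 'origin': array([0.33001751, 0.01581267, 1.48072129]), 'rotation': array([-0.04948976,  0.71005027, -0.70034693,  0.05379182])} 0.9960204081632653
side {'fx': 521.1207189455554, 'fy': 521.1207189455554, 'cx': 287.899432119753, 'cy': 207.61579933287786, 'origin': array([ 0.19839307, -1.08829736,  0.63209201]), 'rotation': array([-0.54988545,  0.82058362, -0.13490392,  0.07790664])} 0.9849319727891156
{'time': np.float64(0.1), 'joint_positions': array([ 1.098,  0.287,  1.578, -0.   ,  1.279, -0.15 ]), 'dq': array([ 0.001, -0.001, -0.004, -0.001, -0.001,  0.002]), 'effort': array([ 0.000e+00, -4.073e+01, -2.937e+01, -0.000e+00,  3.000e-03,
        0.000e+00]), 'tool_pos': array([0.214, 0.64 , 0.241]), 'ee_rot': array([-0.   ,  0.161,  0.987, -0.001]), 'ft_force': array([0.113, 1.016, 0.325]), 'moment': array([0.019, 0.031, 0.002]), 'gripper_force': np.float64(0.0), 'finger_gap': np.float64(0.086)}
```

View pics/top0.png

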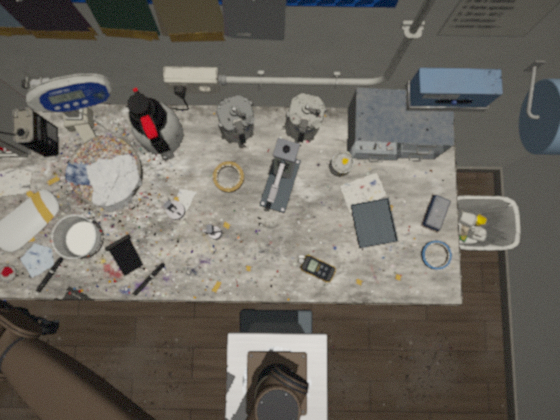

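View pics/side0.png

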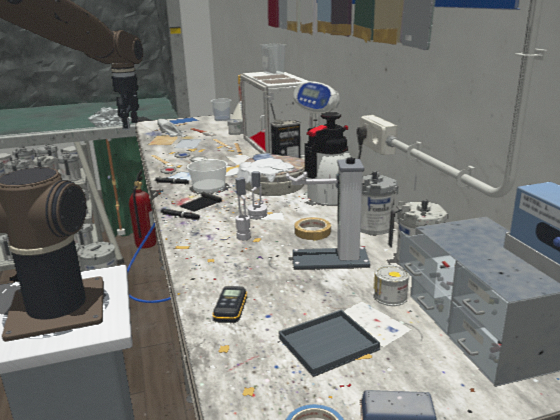

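The top view shows the slugs near (174,210) and (213,231), the scale at (283,165) with its hook pointing down-image, the tray at (374,222), gauge (317,267), tin (342,162) and tape (228,177). In the side view the tall slug is at (243,215), the squat one behind it at (257,195), and the scale column at (350,210).

```bash
sed -i "s/np.array(c\['rotation'\])/Rotation.from_quat(c['rotation'],scalar_first=True).as_matrix()/; s/^from cell/from scipy.spatial.transform import Rotation\nfrom cell/" h.py
python3 - <<'E'
from h import *
T=np.load('/tmp/top.npz');S=np.load('/tmp/side.npz')
t=cv2.resize(T['p'][120:290,140:420],None,fx=2.8,fy=2.8,interpolation=cv2.INTER_CUBIC)
cv2.imwrite('pics/t1.png',t)
s=cv2.resize(S['p'][145:385,190:430],None,fx=2.5,fy=2.5,interpolation=cv2.INTER_CUBIC);cv2.imwrite('pics/s1.png',s)
W=cloud('top',T['d']);V=cloud('side',S['d'])
for uv in [(174,210),(213,231),(288,150),(272,195),(374,222),(342,162),(228,177),(317,267),(250,240)]: print('top',uv,W[uv[1],uv[0]].round(3))
for uv in [(243,185),(243,230),(257,180),(257,212),(350,165),(330,340)]: print('side',uv,V[uv[1],uv[0]].round(3))
for nm,X in(('t',W),('s',V)):
  m=(X[...,2]>.035)&(X[...,0]>.38)&(X[...,0]<.85)&(abs(X[...,1])<.45)
  n,l,st,ce=cv2.connectedComponentsWithStats(m.astype(np.uint8))
  for i in range(1,n):
    if st[i,4]>15:
      q=X[l==i];print(nm,st[i],np.nanmin(q,0).round(3),np.nanmax(q,0).round(3),np.nanmean(q,0).round(3))
E
```

```text
top (174, 210) [0.533 0.329 0.092]
top (213, 231) [0.465 0.198 0.137]
top (288, 150) [ 0.684 -0.022  0.263]
top (272, 195) [0.563 0.021 0.217]
top (374, 222) [ 0.516 -0.32  -0.002]
top (342, 162) [ 0.704 -0.205  0.062]
top (228, 177) [ 0.664  0.173 -0.008]
top (317, 267) [ 0.363 -0.127  0.027]
top (250, 240) [0.45  0.093 0.   ]
side (243, 185) [0.477 0.197 0.157]
side (243, 230) [0.468 0.188 0.03 ]
side (257, 180) [0.548 0.325 0.12 ]
side (257, 212) [0.54  0.314 0.022]
side (350, 165) [ 0.683 -0.032  0.257]
side (330, 340) [ 0.523 -0.309  0.002]
t [ 330   90  114   86 4888] [ 0.667 -0.45   0.035] [ 0.85  -0.168  0.312] [ 0.774 -0.327  0.155]
t [ 127   94   55   61 2236] [0.71  0.329 0.035] [0.85  0.45  0.288] [0.778 0.38  0.189]
t [216 107  39  38 991] [0.76  0.081 0.035] [0.85  0.202 0.186] [0.808 0.14  0.13 ]
t [285 107  39  36 900] [ 0.771 -0.136  0.036] [ 0.85  -0.016  0.184] [ 0.815 -0.076  0.129]
t [267 138  33  65 927] [ 0.54  -0.053  0.035] [0.721 0.035 0.273] [ 0.657 -0.008  0.22 ]
t [137 164   6  23  55] [0.613 0.443 0.053] [0.684 0.45  0.096] [0.644 0.448 0.077]
t [162 200  18  15 103] [0.524 0.319 0.045] [0.563 0.365 0.146] [0.54  0.338 0.118]
t [202 225  20  15 183] [0.448 0.178 0.036] [0.486 0.233 0.183] [0.465 0.204 0.109]
s [ 267  112  121  142 6285] [ 0.542 -0.057  0.035] [0.85  0.45  0.284] [0.737 0.154 0.153]
s [251 171  10  37 228] [0.526 0.315 0.035] [0.565 0.366 0.143] [0.545 0.337 0.101]
s [235 177  15  53 456] [0.45  0.173 0.035] [0.49  0.235 0.178] [0.469 0.199 0.101]
s [  374   186   173   162 11780] [ 0.668 -0.45   0.035] [ 0.85  -0.026  0.307] [ 0.772 -0.325  0.148]
```

View pics/t1.png

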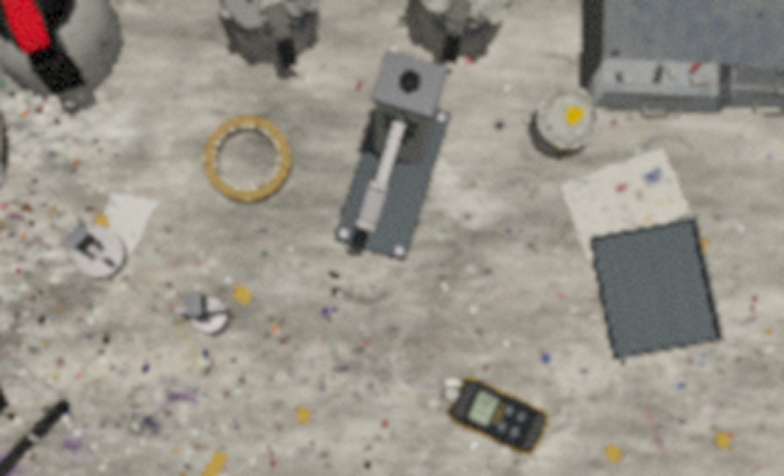

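View pics/s1.png

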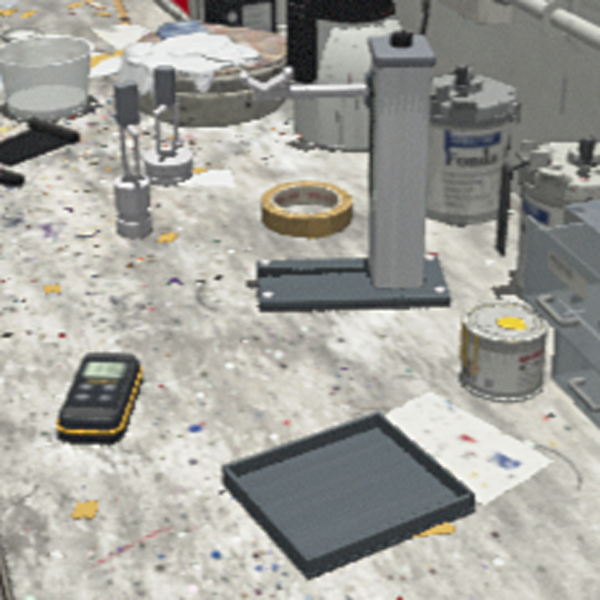

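The crops show the tall slug (small cylinder, block leaning outward from top camera) at t1 (205,310), its bow slanted; the scale's base plate and hook arm slanted from (410,80) to (358,240); the tray is a dark rectangle at (655,288), empty. In s1 the hook V is near (268,82).

```bash
cat > m.py <<'E'
from h import *
def rect(X,m):
    q=X[m][:,:2].astype(np.float32); (c,s,a)=cv2.minAreaRect(q*1000); return np.round(c,1),np.round(s,1),round(a,1)
def pca(q):
    c=q.mean(0);u,s,v=np.linalg.svd(q-c,full_matrices=False);return c.round(4),v[0].round(3),np.degrees(np.arctan2(v[0][1],v[0][0])).round(1),(s/len(q)**.5).round(4)
E
python3 - <<'E'
from m import *
T=np.load('/tmp/top.npz');S=np.load('/tmp/side.npz')
for n,D in(('top',T),('side',S)):
    X=cloud(n,D['d']);z=X[...,2];x=X[...,0];y=X[...,1]
    hsv=cv2.cvtColor(D['p'],cv2.COLOR_BGR2HSV)
    print(n,'bench z',np.nanmedian(z[(x>.4)&(x<.6)&(abs(y)<.1)&(z<.01)]))
    slug=(abs(x-.467)<.035)&(abs(y-.2)<.05)
    for lo,hi in((.14,.19),(.13,.178),(.07,.115),(.03,.055)):
        m=slug&(z>lo)&(z<hi); 
        print(lo,hi,m.sum(),pca(X[m][:,:2]),np.nanmedian(X[m],0).round(4))
    c=(abs(x-.69)<.06)&(abs(y+.02)<.06)&(z>.255)
    print('coltop',c.sum(),rect(X,c&(z>.262)),np.median(X[c],0))
    a=(x<.66)&(x>.5)&(abs(y)<.07)&(z>.18)&(z<.26)
    print('arm',a.sum(),pca(X[a][:,:2])); q=X[a]; o=np.argsort(q[:,0]); print(q[o][::6].round(3).tolist())
    dark=(hsv[...,2]<110)
    b=dark&(abs(x-.62)<.13)&(abs(y)<.1)&(z>.004)&(z<.03); print('base',b.sum(),rect(X,b),pca(X[b][:,:2]))
    t=dark&(abs(x-.515)<.13)&(abs(y+.32)<.12)&(z<.03)
    k=np.zeros(t.shape,np.uint8);n_,l,st,ce=cv2.connectedComponentsWithStats(t.astype(np.uint8));i=1+st[1:,4].argmax();t=l==i
    print('tray',t.sum(),rect(X,t))
E
```

```text
top bench z -0.0008023864016127868
0.14 0.19 60 (array([0.4671, 0.2058]), array([-1.   , -0.017]), np.float64(-179.0), array([0.0073, 0.0053])) [0.4666 0.2051 0.1735]
0.13 0.178 68 (array([0.4668, 0.2046]), array([ 0.358, -0.934]), np.float64(-69.0), array([0.0072, 0.0071])) [0.4675 0.2049 0.1726]
0.07 0.115 9 (array([0.4668, 0.2034]), array([-0.092,  0.996]), np.float64(95.3), array([0.0235, 0.0012])) [0.4674 0.1878 0.0765]
0.03 0.055 15 (array([0.4554, 0.1957]), array([-0.643,  0.766]), np.float64(130.0), array([0.0091, 0.0028])) [0.4541 0.1933 0.0433]
coltop 357 (array([687.8, -23. ]), array([26.5, 56.7]), 31.6) [ 0.6853553  -0.01390329  0.25782007]
arm 293 (array([0.6104, 0.0029]), array([-0.911,  0.412]), np.float64(155.7), array([0.0442, 0.0081]))
[[0.54, 0.021, 0.232], [0.543, 0.027, 0.231], [0.546, 0.021, 0.231], [0.549, 0.024, 0.23], [0.552, 0.024, 0.226], [0.555, 0.018, 0.227], [0.558, 0.024, 0.226], [0.56, 0.021, 0.218], [0.563, 0.027, 0.218], [0.565, 0.03, 0.219], [0.568, 0.021, 0.221], [0.57, 0.027, 0.223], [0.573, 0.027, 0.226], [0.575, 0.013, 0.23], [0.578, 0.016, 0.23
[... 3033 characters left out ...]
5], [0.656, -0.012, 0.225], [0.657, -0.028, 0.257], [0.657, -0.035, 0.23], [0.657, -0.011, 0.209], [0.657, -0.035, 0.195], [0.657, -0.034, 0.217], [0.658, -0.038, 0.243], [0.658, -0.027, 0.224], [0.658, -0.037, 0.235], [0.658, -0.036, 0.257], [0.658, -0.043, 0.23], [0.659, -0.038, 0.198], [0.659, -0.036, 0.232], [0.659, -0.036, 0.22], [0.659, -0.029, 0.24], [0.659, -0.031, 0.191], [0.659, -0.024, 0.216], [0.66, -0.018, 0.189], [0.66, -0.023, 0.206], [0.66, -0.041, 0.199]]
base 461 (array([643.2,  -8.6]), array([ 88.5, 188.1]), 73.9) (array([ 0.6255, -0.018 ]), array([-0.88 ,  0.474]), np.float64(151.7), array([0.0528, 0.0269]))
tray 1396 (array([ 513.7, -317.8]), array([151.7, 133. ]), 11.8)
```

```bash
cat > g.py <<'E'
import sys
from h import *
# target x y z, tool-y heading deg -> shift in tool axes, and turn
def go(x,y,z,hd=None):
    s=probe_bus.observe();R=Rotation.from_quat(s['ee_rot'],scalar_first=True).as_matrix()
    print('t',round(float(s['time']),2),'tool',(R.T@(np.array([x,y,z])-s['tool_pos'])).round(4))
    a=np.degrees(np.arctan2(R[1,1],R[0,1])); print('heading',a.round(2),'tilt',R[:2,2].round(4))
    if hd is not None: print('turn',round(-np.radians((hd-a+90)%180-90),4))
go(*map(float,sys.argv[1:]))
E
python3 g.py .4685 .206 .241 94.8
```

```text
t 0.1 tool [-0.3791 -0.3305  0.0006]
heading 71.51 tilt [-0.0009 -0.0019]
turn -0.4065
```

```bash
python3 drive.py '{"motion": [[-0.038,-0.033,0,0],[-0.038,-0.033,0,0],[-0.038,-0.033,0,0],[-0.038,-0.033,0,0],[-0.038,-0.033,0,0],[-0.038,-0.033,0,0],[-0.038,-0.033,0,0],[-0.038,-0.033,0,0],[-0.038,-0.033,0,0],[-0.037,-0.033,0,0],[0,0,0,-0.18],[0,0,0,-0.18]]}' 0.045; python3 drive.py '{"motion": [[0,0,0,-0.0465],[0,0,0,0],[0,0,0,0]]}'; python3 g.py .4685 .206 .241 94.8
```

```text
time: 1.6
tool_pos: [0.4689, 0.206, 0.2417]
ee_rot: [-0.001, -0.021, 1.0, -0.0]
ft_force: [0.9, -0.1, -0.2]
finger_gap: 0.0454
gripper_force: 0.0
time: 1.98
tool_pos: [0.4686, 0.2069, 0.2421]
ee_rot: [-0.0, -0.042, 0.999, -0.0]
ft_force: [0.3, -0.4, 0.9]
finger_gap: 0.045
gripper_force: 0.0
t 1.98 tool [ 0.0002 -0.0009  0.0011]
heading 94.76 tilt [-0.0006 -0.0001]
turn -0.0007
```

```bash
python3 drive.py '{"motion": [[0,-0.001,0.02,0],[0,0,0.02,0],[0,0,0.02,0],[0,0,0.02,0],[0,0,0.003,0],[0,0,0,0],[0,0,0,0]]}'
python3 - <<'E'
from h import *
p,d=snap('side','s2.png');q,_=snap('top')
a=cv2.resize(p[140:260,190:310],None,fx=3.3,fy=3.3,interpolation=cv2.INTER_CUBIC);b=cv2.resize(q[180:300,150:270],None,fx=3.3,fy=3.3,interpolation=cv2.INTER_CUBIC)
cv2.imwrite('pics/c2.png',np.hstack([a,b]))
E
```

```text
time: 2.85
tool_pos: [0.4696, 0.2061, 0.1605]
ee_rot: [0.001, -0.042, 0.999, 0.0]
ft_force: [-0.2, 1.6, 0.6]
finger_gap: 0.0448
gripper_force: 0.0
```

View pics/c2.png

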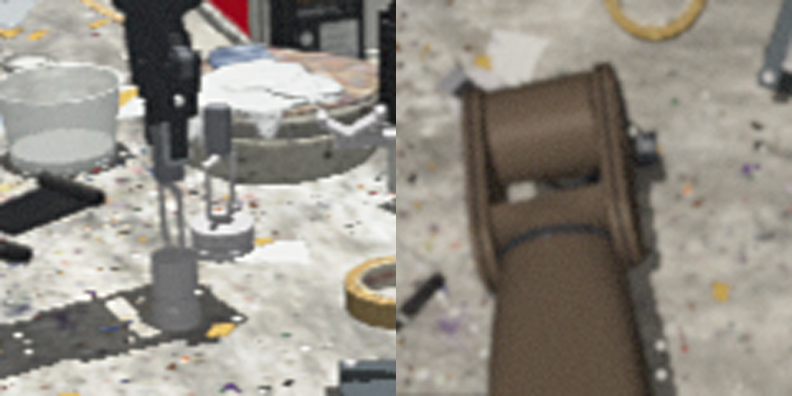

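The picture shows the near finger in front of the grip block (pixel ~(165,140) in the crop), straddling it. I take a force tare, then close.

```bash
cat > f.py <<'E'
import sys
from h import *
F=[]
for i in range(int(sys.argv[1])):
    optics.read_camera('side'); s=probe_bus.observe(); F.append(np.r_[s['ft_force'],s['effort'][1:3],s['tool_pos']])
F=np.array(F);print('t',round(float(s['time']),2),'F',F.mean(0).round(4),'sd',F.std(0).round(3))
E
python3 f.py 8; python3 drive.py '{"motion": [[0,0,0,0],[0,0,0,0],[0,0,0,0],[0,0,0,0],[0,0,0,0],[0,0,0,0]]}' 0.0 50; python3 drive.py '{"motion": [[0,0,-0.004,0],[0,0,-0.01,0],[0,0,-0.015,0],[0,0,-0.02,0],[0,0,-0.02,0],[0,0,-0.02,0],[0,0,-0.02,0],[0,0,-0.015,0],[0,0,0,0],[0,0,0,0],[0,0,0,0],[0,0,0,0]]}'; python3 f.py 10
```

```text
t 3.35 F [  0.1983   0.183    0.0571 -27.3534 -26.8701   0.4691   0.206    0.1597] sd [0.623 0.359 0.444 0.024 0.013 0.    0.    0.   ]
time: 4.1
tool_pos: [0.469, 0.2059, 0.1594]
ee_rot: [0.0, -0.042, 0.999, -0.0]
ft_force: [-0.2, 0.2, 0.8]
finger_gap: 0.0154
gripper_force: 49.9
time: 5.6
tool_pos: [0.4686, 0.2059, 0.2824]
ee_rot: [-0.001, -0.042, 0.999, -0.0]
ft_force: [-0.3, -0.2, -3.9]
finger_gap: 0.0152
gripper_force: 49.5
t 6.1 F [ 1.53800e-01 -8.30000e-03 -2.77450e+00 -2.66737e+01 -3.11418e+01
  4.68900e-01  2.05900e-01  2.83100e-01] sd [0.495 0.495 0.287 0.012 0.022 0.    0.    0.   ]
```

```bash
python3 g.py .494 .041 .283 73.9
```

```text
t 6.1 tool [-0.0112 -0.1665  0.0004]
heading 94.8 tilt [0.0001 0.    ]
turn 0.3647
```

```bash
python3 drive.py '{"motion": [[-0.001,-0.015,0,0],[-0.0015,-0.025,0,0],[-0.0015,-0.025,0,0],[-0.002,-0.025,0,0],[-0.0015,-0.025,0,0],[-0.0015,-0.025,0,0],[-0.001,-0.0165,0,0],[-0.001,-0.01,0,0],[0,0,0,0.12],[0,0,0,0.12],[0,0,0,0.12],[0,0,0,0.0047]]}'; python3 drive.py '{"motion": [[0,0,0,0],[0,0,0,0],[0,0,0,0],[0,0,0,0]]}'
python3 - <<'E'
from m import *
s=probe_bus.observe();print(s['tool_pos'],s['finger_gap'])
p,d=snap('side');q,e=snap('top')
a=cv2.resize(p[140:260,230:350],None,fx=3.3,fy=3.3,interpolation=cv2.INTER_CUBIC);b=cv2.resize(q[140:260,210:330],None,fx=3.3,fy=3.3,interpolation=cv2.INTER_CUBIC)
cv2.imwrite('pics/c3.png',np.hstack([a,b]))
X=cloud('side',d);x,y,z=X[...,0],X[...,1],X[...,2]
reg=(abs(x-.494)<.04)&(abs(y-.041)<.06)
for lo,hi in((.125,.18),(.195,.235),(.238,.255),(.262,.275)):
    m=reg&(z>lo)&(z<hi);print(lo,m.sum(),pca(X[m][:,:2]) if m.sum()>3 else '')
E
python3 g.py .494 .041 .283 73.9
```

```text
time: 7.6
tool_pos: [0.4938, 0.0411, 0.2833]
ee_rot: [-0.0, 0.139, 0.99, 0.0]
ft_force: [-0.2, -0.5, -1.9]
finger_gap: 0.0151
gripper_force: 49.4
time: 8.1
tool_pos: [0.4938, 0.041, 0.2833]
ee_rot: [-0.0, 0.14, 0.99, 0.0]
ft_force: [0.3, 0.2, -3.0]
finger_gap: 0.0148
gripper_force: 49.4
[0.49380227 0.04096536 0.28331851] 0.014844366323831036
0.125 343 (array([0.4913, 0.0269]), array([-0.965,  0.261]), np.float64(164.9), array([0.0113, 0.0051]))
0.195 40 (array([0.4876, 0.0153]), array([-0.233,  0.972]), np.float64(103.5), array([0.0024, 0.0014]))
0.238 30 (array([0.4894, 0.0205]), array([-0.178, -0.984]), np.float64(-100.3), array([0.008 , 0.0033]))
0.262 46 (array([0.4923, 0.0322]), array([-0.992,  0.123]), np.float64(172.9), array([0.0068, 0.0033]))
t 8.2 tool [-0.0002  0.0001  0.0003]
heading 73.91 tilt [-0.0001  0.    ]
turn 0.0002
```

View pics/c3.png

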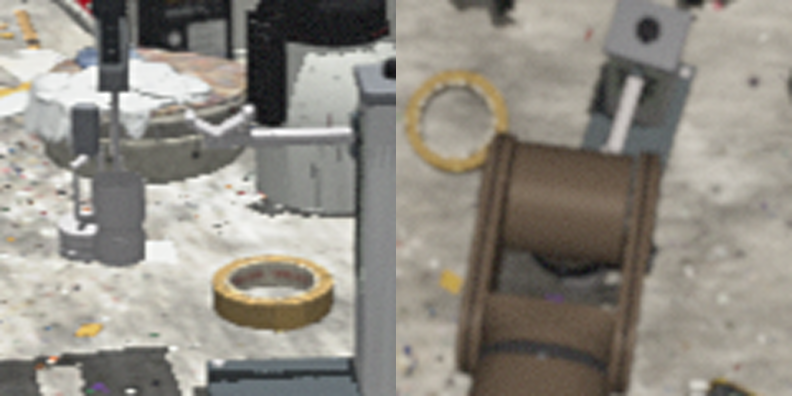

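Side view: the slug hangs upright with its legs one behind the other (edge-on, crop x≈113), the hook's V ahead at crop (225,125), unobstructed; so heading matches the scale. Now the relative offset from this one camera.

Run:
```python
from m import *
O=np.array([.5615,.0217]);ex=np.array([.961,-.277]);ey=np.array([.277,.961])
for n in('side','top'):
    X=cloud(n,np.load('/tmp/%s.npz'%n)['d'])
    if n=='top':
        pass
    P=np.stack([(X[...,:2]-O)@ex,(X[...,:2]-O)@ey,X[...,2]],-1)*1000
    m=(P[...,0]>-28)&(P[...,0]<45)&(abs(P[...,1])<16)&(P[...,2]>203)&(P[...,2]<245)
    q=P[m];print(n,len(q))
    for a in range(-28,44,3):
        k=q[(q[:,0]>=a)&(q[:,0]<a+3)]
        if len(k):print(a+1.5,len(k),'z',np.percentile(k[:,2],[5,50,95]).round(1),'y',np.percentile(k[:,1],[5,95]).round(1))
    m=(P[...,0]>-100)&(P[...,0]<-40)&(abs(P[...,1])<45)
    for lo,hi in((126,178),(192,235),(238,250),(262,270)):
        k=P[m&(P[...,2]>lo)&(P[...,2]<hi)]
        if len(k)>4:print('slug',lo,len(k),np.percentile(k,[3,50,97],axis=0).round(1).tolist(),k.mean(0).round(1))
s=probe_bus.observe();print('tcp',(s['tool_pos'][:2]-O)@ex,(s['tool_pos'][:2]-O)@ey)
```

```text
side 193
-17.5 5 z [229.9 232.5 234.2] y [-9.4  9.4]
-14.5 6 z [226.5 231.3 234.4] y [-8.8  8.1]
-11.5 9 z [224.7 226.8 232.4] y [-8.   4.7]
-8.5 4 z [224.4 225.8 226.3] y [-8.5  6. ]
-5.5 8 z [212.  218.6 225.5] y [-9.2  0.3]
-2.5 14 z [210.6 218.4 223.1] y [-10.5   6.6]
0.5 8 z [212.1 218.5 222. ] y [-11.   11.1]
3.5 7 z [211.6 218.5 220.9] y [-9.   4.9]
6.5 8 z [211.9 216.4 222.5] y [-10.2   4.5]
9.5 14 z [210.2 219.7 223.9] y [-10.6   2. ]
12.5 11 z [211.3 224.2 225.8] y [-11.4   8.9]
15.5 10 z [212.  221.2 228. ] y [-10.4   6.6]
18.5 12 z [210.1 218.5 230. ] y [-9.   1.8]
21.5 17 z [213.1 224.6 232.7] y [-9.2  4. ]
24.5 13 z [213.1 229.1 235.9] y [-8.3  7.9]
27.5 10 z [212.1 224.2 236.6] y [-8.7  4.1]
30.5 11 z [213.7 217.9 234. ] y [-8.3  2.9]
33.5 7 z [211.1 217.7 219.2] y [-7.3  3.6]
36.5 5 z [211.5 215.3 218.4] y [-3.7  2.4]
39.5 4 z [211.8 216.1 218.5] y [-5.1  2.7]
42.5 8 z [211.1 215.1 219.6] y [-8.6  0.8]
slug 126 322 [[-87.4, -21.7, 127.8], [-68.9, -15.4, 152.9], [-50.7, -3.1, 175.8]] [-68.8 -14.4 152.1]
slug 192 44 [[-71.9, -30.1, 193.6], [-69.3, -26.8, 217.3], [-66.3, 6.0, 234.6]] [-69.1 -24.3 215.7]
slug 238 12 [[-71.0, -28.4, 238.5], [-68.5, -26.3, 243.4], [-66.2, -21.0, 248.2]] [-68.4 -25.5 243.4]
slug 262 29 [[-79.5, -12.4, 262.6], [-70.2, -7.5, 266.4], [-58.6, -3.7, 269.8]] [-69.4  -7.4 266.1]
top 24
24.5 2 z [236.1 237.7 239.3] y [4.6 7.3]
27.5 3 z [233.  235.8 236.5] y [-6.7  1.4]
33.5 5 z [215.8 216.9 218.7] y [-4.7  3.4]
36.5 4 z [213.6 217.2 219.7] y [-3.9  4.3]
39.5 5 z [218.3 219.4 222.1] y [-3.   4.9]
42.5 4 z [213.8 218.3 218.8] y [-5.   3.2]
slug 126 23 [[-91.2, -19.3, 130.0], [-88.4, -8.3, 153.1], [-72.9, 11.9, 177.1]] [-85.4  -6.9 151. ]
tcp -0.07041946014028169 -0.00023635294055968052
```

```bash
python3 drive.py '{"motion": [[-0.005,0,0,0],[-0.01,0,0,0],[-0.01,0,0,0],[-0.01,0,0,0],[-0.01,0,0,0],[-0.01,0,0,0],[-0.008,0,0,0],[-0.005,0,0,0],[-0.003,0,0,0],[0,0,0,0],[0,0,0,0],[0,0,0,0]]}'; python3 drive.py '{"motion": [[0,0,0.003,0],[0,0,0.004,0],[0,0,0.004,0],[0,0,0.004,0],[0,0,0.002,0],[0,0,0,0],[0,0,0,0]]}';python3 f.py 5
python3 - <<'E'
from m import *
p,d=snap('side')
cv2.imwrite('pics/c4.png',cv2.resize(p[150:250,240:340],None,fx=5.5,fy=5.5,interpolation=cv2.INTER_CUBIC))
O=np.array([.5615,.0217]);ex=np.array([.961,-.277]);ey=np.array([.277,.961])
X=cloud('side',d);P=np.stack([(X[...,:2]-O)@ex,(X[...,:2]-O)@ey,X[...,2]],-1)*1000
m=(abs(P[...,0])<35)&(abs(P[...,1])<45)
for lo,hi in((100,165),(172,205)):
    k=P[m&(P[...,2]>lo)&(P[...,2]<hi)];print(lo,len(k),np.percentile(k,[3,50,97],axis=0).round(1).tolist())
E
```

```text
time: 9.7
tool_pos: [0.5619, 0.0214, 0.2834]
ee_rot: [0.0, 0.14, 0.99, 0.0]
ft_force: [0.9, -0.7, -2.4]
finger_gap: 0.0155
gripper_force: 49.4
time: 10.58
tool_pos: [0.5621, 0.0213, 0.2665]
ee_rot: [0.0, 0.14, 0.99, -0.0]
ft_force: [-0.7, 0.9, -2.9]
finger_gap: 0.0153
gripper_force: 49.4
t 10.82 F [-3.87000e-02  3.67900e-01 -2.67800e+00 -3.16422e+01 -3.08178e+01
  5.62100e-01  2.13000e-02  2.66500e-01] sd [0.385 0.617 0.861 0.03  0.029 0.    0.    0.   ]
100 351 [[-16.9, -21.3, 109.4], [1.4, -15.3, 135.8], [19.3, -1.6, 163.2]]
172 43 [[-0.8, -29.3, 175.1], [1.9, -25.2, 188.8], [4.7, 25.2, 202.5]]
```

View pics/c4.png

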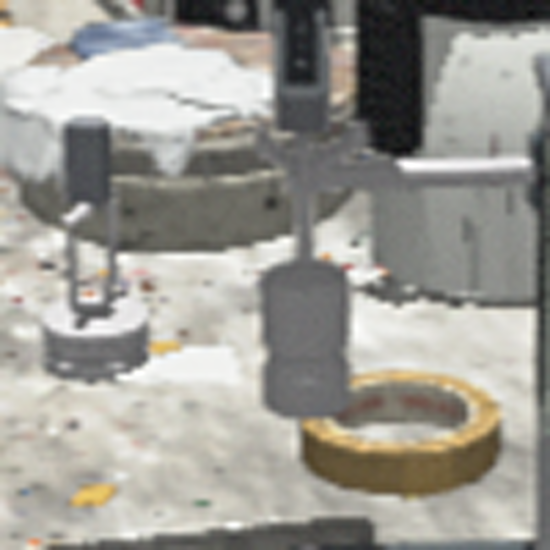

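The bar is centred over the valley (both xs≈1.7–2 mm). Crop: bow legs at (303,220) right over the V, hook untouched. Lower onto it in small steps.

```bash
python3 drive.py '{"motion": [[0,0,0.002,0],[0,0,0.002,0],[0,0,0.002,0],[0,0,0.002,0],[0,0,0.002,0],[0,0,0.002,0],[0,0,0.002,0],[0,0,0,0],[0,0,0,0],[0,0,0,0]]}';python3 f.py 8;  python3 drive.py '{"motion": [[0,0,0.002,0],[0,0,0.002,0],[0,0,0.002,0],[0,0,0.002,0],[0,0,0,0],[0,0,0,0],[0,0,0,0],[0,0,0,0]]}';python3 f.py 10
python3 - <<'E'
from m import *
p,d=snap('side')
cv2.imwrite('pics/c5.png',cv2.resize(p[150:250,240:340],None,fx=5.5,fy=5.5,interpolation=cv2.INTER_CUBIC))
E
```

```text
time: 12.12
tool_pos: [0.5621, 0.0213, 0.2525]
ee_rot: [0.0, 0.14, 0.99, -0.0]
ft_force: [-0.5, -0.0, -1.8]
finger_gap: 0.0149
gripper_force: 49.5
t 12.53 F [ 5.81900e-01  5.80000e-03 -2.16800e+00 -3.13094e+01 -2.98912e+01
  5.62100e-01  2.13000e-02  2.52400e-01] sd [0.298 0.492 0.609 0.002 0.037 0.    0.    0.   ]
time: 13.52
tool_pos: [0.5621, 0.0213, 0.2445]
ee_rot: [0.0, 0.14, 0.99, -0.0]
ft_force: [0.7, -0.3, -0.1]
finger_gap: 0.0151
gripper_force: 49.7
t 14.03 F [ 1.11980e+00 -2.84700e-01 -6.92600e-01 -3.08610e+01 -2.88738e+01
  5.62100e-01  2.12000e-02  2.44400e-01] sd [0.552 0.353 0.347 0.005 0.046 0.    0.    0.   ]
```

View pics/c5.png

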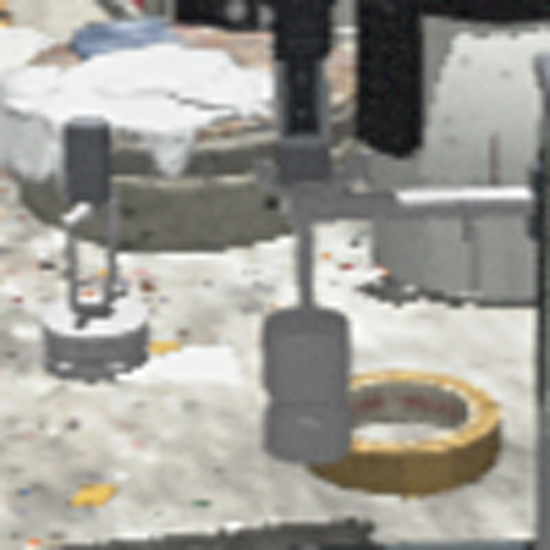

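The hook has sunk ~14 mm with the bar seated on it, but Fx ≈ +1.1 N suggests the bar rides the front flank; I shift it toward scale +x and watch Fx.

```bash
python3 drive.py '{"motion": [[-0.0005,0,0,0],[-0.0005,0,0,0],[-0.0005,0,0,0],[0,0,0,0],[0,0,0,0]]}';python3 f.py 10;  python3 drive.py '{"motion": [[-0.0005,0,0,0],[-0.0005,0,0,0],[-0.0005,0,0,0],[0,0,0,0],[0,0,0,0]]}';python3 f.py 10
```

```text
time: 14.7
tool_pos: [0.5631, 0.021, 0.2441]
ee_rot: [-0.001, 0.14, 0.99, 0.0]
ft_force: [-0.8, -0.4, -0.3]
finger_gap: 0.0152
gripper_force: 49.7
t 15.2 F [-2.08940e+00  3.45300e-01 -1.20650e+00 -3.10933e+01 -3.04213e+01
  5.63100e-01  2.09000e-02  2.44100e-01] sd [0.503 0.53  0.37  0.018 0.178 0.    0.    0.   ]
time: 15.82
tool_pos: [0.5647, 0.0205, 0.2442]
ee_rot: [-0.0, 0.14, 0.99, 0.0]
ft_force: [-4.5, 1.5, -0.3]
finger_gap: 0.0149
gripper_force: 49.7
t 16.32 F [-4.05330e+00  1.33170e+00 -8.49300e-01 -3.12427e+01 -3.13480e+01
  5.64900e-01  2.05000e-02  2.44400e-01] sd [0.391 0.552 0.349 0.022 0.029 0.    0.    0.   ]
```

```bash
python3 drive.py '{"motion": [[0.0005,0,0,0],[0.0005,0,0,0],[0.0005,0,0,0],[0.0005,0,0,0],[0,0,0,0],[0,0,0,0]]}';python3 f.py 12
```

```text
time: 17.08
tool_pos: [0.5632, 0.0209, 0.2444]
ee_rot: [0.0, 0.14, 0.99, -0.0]
ft_force: [0.4, 0.6, -0.9]
finger_gap: 0.0152
gripper_force: 49.7
t 17.68 F [ 5.28000e-02 -8.89000e-02 -4.04400e-01 -3.10010e+01 -2.93482e+01
  5.63000e-01  2.09000e-02  2.44300e-01] sd [0.371 0.523 0.318 0.012 0.037 0.    0.    0.   ]
```

```bash
python3 drive.py '{"motion": [[0,0,0.001,0],[0,0,0.001,0],[0,0,0.001,0],[0,0,0,0],[0,0,0,0],[0,0,0,0]]}';python3 f.py 16
```

```text
time: 18.42
tool_pos: [0.563, 0.021, 0.2414]
ee_rot: [0.0, 0.14, 0.99, -0.0]
ft_force: [0.5, -0.2, -0.8]
finger_gap: 0.0154
gripper_force: 49.8
t 19.23 F [ 2.81400e-01 -4.22300e-01 -4.93500e-01 -3.08352e+01 -2.90723e+01
  5.63000e-01  2.10000e-02  2.41300e-01] sd [0.404 0.571 0.551 0.002 0.013 0.    0.    0.   ]
```

```bash
python3 drive.py '{"motion": [[0,0,0.001,0],[0,0,0.001,0],[0,0,0,0],[0,0,0,0],[0,0,0,0]]}';python3 f.py 24
```

```text
time: 19.85
tool_pos: [0.563, 0.021, 0.2394]
ee_rot: [0.0, 0.14, 0.99, -0.0]
ft_force: [-0.2, -0.7, -0.0]
finger_gap: 0.0152
gripper_force: 49.8
t 21.05 F [-2.07000e-02 -7.21900e-01 -1.51900e-01 -3.07270e+01 -2.88836e+01
  5.63000e-01  2.10000e-02  2.39300e-01] sd [0.604 0.486 0.485 0.002 0.015 0.    0.    0.   ]
```

```bash
python3 drive.py '{"motion": [[0,-0.0003,0,0],[0,0,0,0]]}' - 20; python3 drive.py '{"motion": [[0,0,0,0],[0,0,0,0]]}' 0.0165;python3 drive.py '{"motion": [[0,0,0,0],[0,0,0,0]]}' 0.019; python3 drive.py '{"motion": [[0,0,0,0],[0,0,0,0],[0,0,0,0]]}' 0.028
python3 - <<'E'
from m import *
p,d=snap('side')
cv2.imwrite('pics/c6.png',cv2.resize(p[150:250,240:340],None,fx=5.5,fy=5.5,interpolation=cv2.INTER_CUBIC))
E
```

```text
time: 21.3
tool_pos: [0.5629, 0.0209, 0.2393]
ee_rot: [0.0, 0.14, 0.99, 0.0]
ft_force: [0.7, 0.4, 0.7]
finger_gap: 0.015
gripper_force: 49.8
time: 21.55
tool_pos: [0.5628, 0.0208, 0.2393]
ee_rot: [-0.0, 0.14, 0.99, 0.0]
ft_force: [-0.0, 0.6, 0.5]
finger_gap: 0.0165
gripper_force: 0.0
time: 21.8
tool_pos: [0.5629, 0.0207, 0.2394]
ee_rot: [-0.0, 0.14, 0.99, -0.0]
ft_force: [0.2, -0.3, 0.8]
finger_gap: 0.0191
gripper_force: 0.0
time: 22.18
tool_pos: [0.5629, 0.0207, 0.2393]
ee_rot: [-0.0, 0.14, 0.99, -0.0]
ft_force: [-0.2, 0.4, 0.3]
finger_gap: 0.0279
gripper_force: 0.0
```

View pics/c6.png

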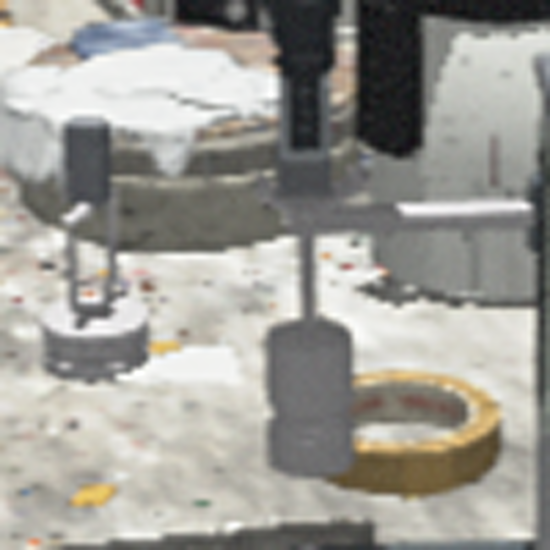

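The slug hangs freely and upright: cylinder at crop (310,400), hook arm at y≈212, finger open around the block. I open a little more and wait.

```bash
cat > z.py <<'E'
from m import *
O=np.array([.5615,.0217]);ex=np.array([.961,-.277]);ey=np.array([.277,.961])
for i in range(3):
    p,d=snap('side'); X=cloud('side',d);P=np.stack([(X[...,:2]-O)@ex,(X[...,:2]-O)@ey,X[...,2]],-1)*1000
    m=(abs(P[...,0])<35)&(abs(P[...,1])<45)
    k=P[m&(P[...,2]>60)&(P[...,2]<220)];q=k[k[:,2]<138]
    v=np.argwhere(m&(P[...,2]>60)&(P[...,2]<150))
    print('cyl',q.mean(0).round(2),k[k[:,2].argmin()].round(1),v.max(0)); a=P[(P[...,0]>45)&(P[...,0]<95)&(abs(P[...,1])<12)&(P[...,2]>170)&(P[...,2]<225)];print('arm z',np.median(a[:,2]).round(2),a[:,2].mean().round(2))
E
python3 drive.py '{"motion": [[0,0,0,0],[0,0,0,0],[0,0,0,0],[0,0,0,0],[0,0,0,0],[0,0,0,0],[0,0,0,0],[0,0,0,0],[0,0,0,0],[0,0,0,0],[0,0,0,0],[0,0,0,0]]}' 0.042; python3 z.py;python3 drive.py '{"motion": [[0,0,0,0],[0,0,0,0],[0,0,0,0],[0,0,0,0],[0,0,0,0],[0,0,0,0],[0,0,0,0],[0,0,0,0],[0,0,0,0],[0,0,0,0],[0,0,0,0],[0,0,0,0]]}' >/dev/null; python3 z.py; python3 drive.py '{"motion": [[0,0,0,0],[0,0,0,0],[0,0,0,0],[0,0,0,0],[0,0,0,0],[0,0,0,0],[0,0,0,0],[0,0,0,0],[0,0,0,0],[0,0,0,0],[0,0,0,0],[0,0,0,0]]}'
```

```text
time: 23.72
tool_pos: [0.5629, 0.0207, 0.2394]
ee_rot: [0.0, 0.14, 0.99, -0.0]
ft_force: [0.1, -0.0, 1.0]
finger_gap: 0.0421
gripper_force: 0.0
cyl [  2.76 -14.41 108.44] [  8.3 -14.3  77.7] [236 303]
arm z 195.68 195.25
cyl [  2.81 -14.58 108.38] [ -6.4 -13.7  77.9] [236 303]
arm z 195.56 195.18
cyl [  2.83 -14.61 108.5 ] [18.4 -9.1 77.5] [236 303]
arm z 195.12 195.2
cyl [  2.76 -14.56 108.84] [18.4 -9.2 77.6] [236 303]
arm z 195.61 195.09
cyl [  2.99 -14.34 108.43] [ -6.3 -12.1  77.1] [236 303]
arm z 195.83 195.18
cyl [  2.8  -14.46 108.51] [18.4 -9.6 77.8] [236 303]
arm z 195.39 195.33
time: 27.02
tool_pos: [0.5629, 0.0207, 0.2393]
ee_rot: [-0.0, 0.14, 0.99, -0.0]
ft_force: [0.2, -0.9, 0.8]
finger_gap: 0.0419
gripper_force: 0.0
```

```bash
python3 drive.py '{"motion": [[0,0,0,0],[0,0,0,0],[0,0,0,0],[0,0,0,0],[0,0,0,0],[0,0,0,0],[0,0,0,0],[0,0,0,0],[0,0,0,0],[0,0,0,0],[0,0,0,0],[0,0,0,0]]}' >/dev/null;python3 drive.py '{"motion": [[0,0,0,0],[0,0,0,0],[0,0,0,0],[0,0,0,0],[0,0,0,0],[0,0,0,0],[0,0,0,0],[0,0,0,0]]}' ; python3 drive.py '{"motion": [[0,0,0,0],[0,0,0,0],[0,0,0,0]]}' 0.022 20; python3 drive.py '{"motion": [[0,0,0,0],[0,0,0,0]]}' 0.017; python3 drive.py '{"motion": [[0,0,0,0],[0,0,0,0]]}' 0.014; python3 drive.py '{"motion": [[0,0,0,0],[0,0,0,0],[0,0,0,0]]}' 0 50; python3 z.py; python3 f.py 8
```

```text
time: 29.52
tool_pos: [0.5629, 0.0207, 0.2393]
ee_rot: [-0.0, 0.14, 0.99, -0.0]
ft_force: [0.0, -0.3, 0.3]
finger_gap: 0.0418
gripper_force: 0.0
time: 29.9
tool_pos: [0.5629, 0.0207, 0.2393]
ee_rot: [0.0, 0.14, 0.99, -0.0]
ft_force: [-0.7, 1.1, -0.4]
finger_gap: 0.0213
gripper_force: 0.0
time: 30.15
tool_pos: [0.5629, 0.0207, 0.2393]
ee_rot: [-0.0, 0.14, 0.99, -0.0]
ft_force: [-0.7, -0.5, 0.4]
finger_gap: 0.0169
gripper_force: 0.0
time: 30.4
tool_pos: [0.5629, 0.0207, 0.2393]
ee_rot: [-0.0, 0.14, 0.99, -0.0]
ft_force: [-0.4, -0.5, -1.2]
finger_gap: 0.0152
gripper_force: 22.1
time: 30.78
tool_pos: [0.5629, 0.0207, 0.2393]
ee_rot: [-0.0, 0.14, 0.99, -0.0]
ft_force: [0.3, -0.3, 0.1]
finger_gap: 0.0153
gripper_force: 51.6
cyl [  2.81 -14.6  108.69] [ -6.3 -13.   77.6] [236 303]
arm z 195.62 195.04
cyl [  2.77 -14.59 108.35] [ -6.4 -15.7  78.8] [236 303]
arm z 195.36 194.98
cyl [  2.86 -14.68 108.69] [  5.9 -15.   78.1] [236 303]
arm z 195.29 194.95
t 31.32 F [-3.03200e-01  1.14800e-01 -1.00200e-01 -3.06327e+01 -2.89363e+01
  5.62900e-01  2.07000e-02  2.39300e-01] sd [0.396 0.473 0.335 0.001 0.004 0.    0.    0.   ]
```

```bash
python3 drive.py '{"motion": [[0,0,-0.001,0],[0,0,-0.002,0],[0,0,-0.0025,0],[0,0,-0.0025,0],[0,0,-0.0025,0],[0,0,-0.0025,0],[0,0,-0.0025,0],[0,0,-0.0025,0],[0,0,-0.002,0],[0,0,-0.002,0],[0,0,-0.002,0],[0,0,-0.002,0]]}'; python3 drive.py '{"motion": [[0,0,-0.002,0],[0,0,-0.002,0],[0,0,-0.002,0],[0,0,-0.003,0],[0,0,-0.003,0],[0,0,-0.003,0],[0,0,-0.003,0],[0,0,-0.001,0],[0,0,0,0],[0,0,0,0]]}';python3 z.py
python3 - <<'E'
from m import *
p=np.load('/tmp/side.npz')['p']
cv2.imwrite('pics/c7.png',cv2.resize(p[150:250,240:340],None,fx=5.5,fy=5.5,interpolation=cv2.INTER_CUBIC))
E
```

```text
time: 32.83
tool_pos: [0.5627, 0.0208, 0.2653]
ee_rot: [-0.0, 0.14, 0.99, 0.0]
ft_force: [-0.4, 0.5, -3.1]
finger_gap: 0.015
gripper_force: 51.4
time: 34.08
tool_pos: [0.5628, 0.0207, 0.2842]
ee_rot: [-0.0, 0.14, 0.99, 0.0]
ft_force: [0.7, 0.0, -1.8]
finger_gap: 0.015
gripper_force: 51.4
cyl [  2.72 -15.07 130.8 ] [  9.  -11.7 122.1] [219 303]
arm z 215.5 215.11
cyl [  2.87 -14.94 130.74] [-10.4 -12.7 123.2] [219 303]
arm z 215.77 215.27
cyl [  3.47 -15.33 130.71] [ 13.9 -12.3 122.1] [219 303]
arm z 215.63 215.28
```

View pics/c7.png

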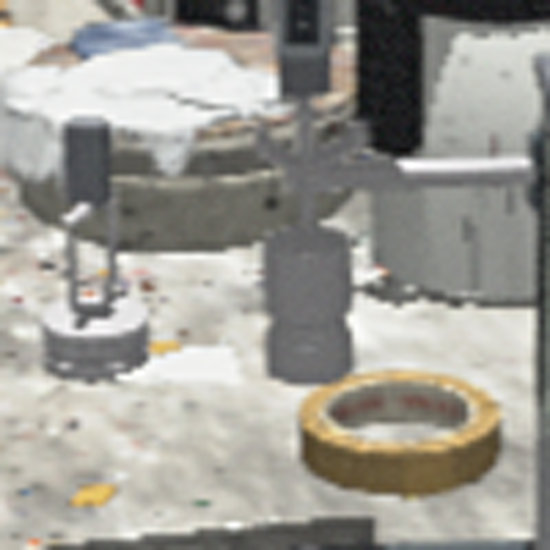

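```bash
python3 drive.py '{"motion": [[0.004,0,0,0],[0.008,0,0,0],[0.01,0,0,0],[0.01,0,0,0],[0.01,0,0,0],[0.01,0,0,0],[0.01,0,0,0],[0.01,0,0,0],[0.01,0,0,0],[0.006,0,0,0],[0.002,0,0,0],[0,0,0,0]]}'; python3 g.py .513 -.3175 .284
```

```text
time: 35.72
tool_pos: [0.4765, 0.0457, 0.2844]
ee_rot: [0.0, 0.14, 0.99, 0.0]
ft_force: [-0.8, 0.2, -1.7]
finger_gap: 0.0153
gripper_force: 51.3
t 35.73 tool [-0.1358 -0.3388  0.0004]
heading 73.9 tilt [ 0.0004 -0.    ]
```

```bash
python3 drive.py '{"motion": [[-0.005,-0.0125,0,0],[-0.01,-0.025,0,0],[-0.0125,-0.031,0,0],[-0.0125,-0.031,0,0],[-0.0125,-0.031,0,0],[-0.0125,-0.031,0,0],[-0.0125,-0.031,0,0],[-0.0125,-0.031,0,0],[-0.0125,-0.031,0,0],[-0.0125,-0.031,0,0],[-0.011,-0.028,0,0],[-0.0053,-0.0133,0,0]]}';  python3 drive.py '{"motion": [[-0.005,-0.012,0,0],[0,0,0,0],[0,0,0,0],[0,0,0,0]]}'; python3 drive.py '{"motion": [[0,0,0.01,0],[0,0,0.015,0],[0,0,0.015,0],[0,0,0.015,0],[0,0,0.015,0],[0,0,0.015,0],[0,0,0.01,0],[0,0,0.006,0],[0,0,0,0],[0,0,0,0],[0,0,0,0]]}'; python3 g.py .513 -.3175 .1635; python3 f.py 10
```

```text
time: 37.22
tool_pos: [0.5115, -0.3071, 0.2839]
ee_rot: [-0.0, 0.141, 0.99, 0.0]
ft_force: [-0.0, -0.0, -2.2]
finger_gap: 0.0154
gripper_force: 51.3
time: 37.72
tool_pos: [0.5135, -0.3168, 0.2844]
ee_rot: [0.0, 0.14, 0.99, 0.0]
ft_force: [-0.6, -0.3, -2.7]
finger_gap: 0.0152
gripper_force: 51.4
time: 39.1
tool_pos: [0.5137, -0.3179, 0.1841]
ee_rot: [0.001, 0.14, 0.99, -0.0]
ft_force: [-0.1, -0.6, -2.7]
finger_gap: 0.0151
gripper_force: 51.3
t 39.1 tool [0.0008 0.0002 0.0206]
heading 73.9 tilt [ 0.001  -0.0009]
t 39.6 F [ -0.0462   0.1565  -2.781  -36.7165 -29.1205   0.5135  -0.3177   0.1836] sd [0.574 0.737 0.468 0.025 0.014 0.    0.    0.   ]
```

```bash
python3 drive.py '{"motion": [[0,0,0.004,0],[0,0,0.004,0],[0,0,0.004,0],[0,0,0.003,0],[0,0,0.002,0],[0,0,0.001,0],[0,0,0,0],[0,0,0,0]]}'; for i in 1 2 3 4; do python3 drive.py '{"motion": [[0,0,0.0005,0],[0,0,0,0]]}' | egrep 'time|pos|ft'; done
```

```text
time: 40.6
tool_pos: [0.5135, -0.3177, 0.1655]
ee_rot: [0.0, 0.14, 0.99, -0.0]
ft_force: [-0.2, -0.6, -2.7]
finger_gap: 0.0148
gripper_force: 51.4
time: 40.85
tool_pos: [0.5135, -0.3177, 0.165]
ft_force: [0.6, -0.0, -1.8]
time: 41.1
tool_pos: [0.5137, -0.3178, 0.165]
ft_force: [0.3, -0.5, 0.8]
time: 41.35
tool_pos: [0.5139, -0.3179, 0.165]
ft_force: [-1.0, 1.2, 4.5]
time: 41.6
tool_pos: [0.514, -0.318, 0.1649]
ft_force: [-0.5, 1.6, 7.1]
```

```bash
python3 f.py 6
python3 - <<'E'
from m import *
p,d=snap('side');X=cloud('side',d)
m=(abs(X[...,0]-.5135)<.03)&(abs(X[...,1]+.318)<.03)&(X[...,2]>.002)&(X[...,2]<.06)
q=X[m];print(len(q))
cv2.imwrite('pics/c8.png',cv2.resize(p[240:390,260:410],None,fx=3.6,fy=3.6,interpolation=cv2.INTER_CUBIC))
E
```

```text
t 41.9 F [ -0.4774   1.358    6.0921 -32.1218 -25.0666   0.514   -0.318    0.1649] sd [0.443 0.343 0.497 0.002 0.    0.    0.    0.   ]
784
```

View pics/c8.png

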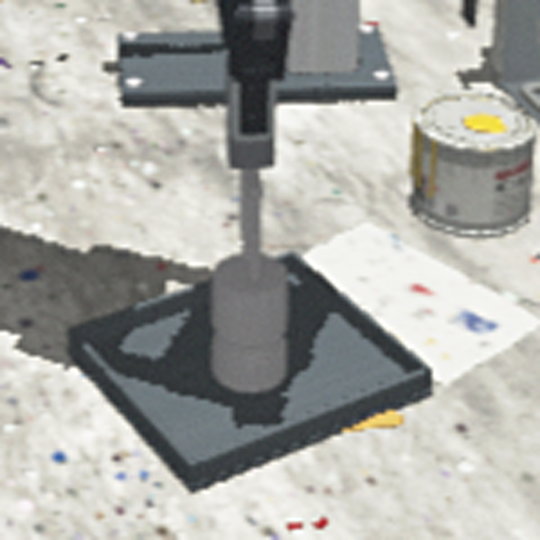

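The slug stands upright in mid-tray at crop (250,325). It is pressed by ~6 N, so I ease that off, release, and retreat upward.

```bash
python3 drive.py '{"motion": [[0,0,-0.0005,0],[0,0,-0.0005,0],[0,0,0,0]]}' - 20; python3 drive.py '{"motion": [[0,0,0,0],[0,0,0,0],[0,0,0,0]]}' 0.018; python3 drive.py '{"motion": [[0,0,0,0],[0,0,0,0],[0,0,0,0],[0,0,0,0]]}' 0.045;  python3 drive.py '{"motion": [[0,0,-0.005,0],[0,0,-0.01,0],[0,0,-0.02,0],[0,0,-0.02,0],[0,0,-0.02,0],[0,0,-0.02,0],[0,0,-0.02,0],[0,0,-0.01,0],[0,0,0,0],[0,0,0,0],[0,0,0,0],[0,0,0,0]]}'
python3 - <<'E'
from m import *
p,d=snap('side'); cv2.imwrite('pics/c9.png',cv2.resize(p[130:390,190:450],None,fx=2.3,fy=2.3,interpolation=cv2.INTER_CUBIC))
E
```

```text
time: 42.32
tool_pos: [0.5138, -0.3179, 0.165]
ee_rot: [0.001, 0.14, 0.99, -0.0]
ft_force: [-0.1, 0.2, 5.0]
finger_gap: 0.0154
gripper_force: 52.4
time: 42.7
tool_pos: [0.5131, -0.3175, 0.1635]
ee_rot: [-0.0, 0.14, 0.99, 0.0]
ft_force: [-0.3, 0.2, 0.6]
finger_gap: 0.0181
gripper_force: 0.0
time: 43.2
tool_pos: [0.5134, -0.3177, 0.1644]
ee_rot: [0.0, 0.14, 0.99, -0.0]
ft_force: [0.3, -0.3, 0.7]
finger_gap: 0.045
gripper_force: 0.0
time: 44.7
tool_pos: [0.5132, -0.3175, 0.2885]
ee_rot: [-0.001, 0.14, 0.99, 0.0]
ft_force: [-0.0, -0.7, -0.2]
finger_gap: 0.0452
gripper_force: 0.0
```

View pics/c9.png

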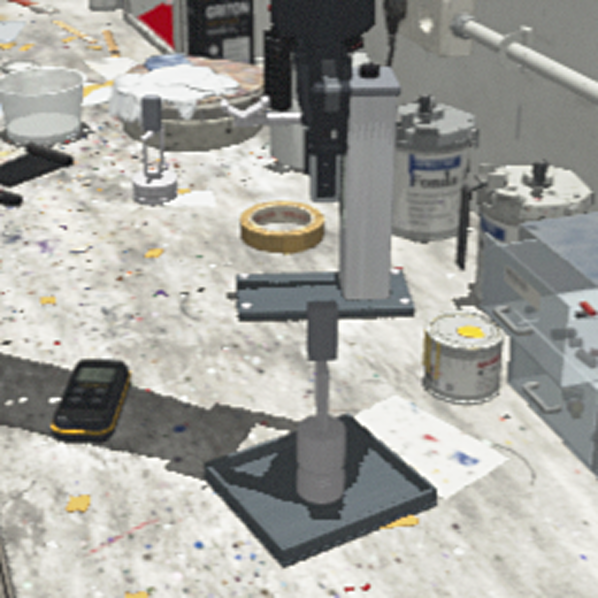

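The slug stands upright in the tray at crop (320,450), the gripper is clear above it, and the hook is back up at (262,110) with everything else in place.

```bash
python3 -c "
from cell import r, optics, probe_bus, ticket
print(ticket.finish_job())"
```

```text
the job is handed in; nothing more can be done
None
```

I weighed the tall slug (about 0.29 kg by the wrist force): it hung still on the hook for over two seconds, came off slowly, and now stands upright in the tray; the job was handed in at about 45 s, no verdict was returned, and I saw nothing else disturbed.

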